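# Hold a desiccated grinding ball in the ioniser's air stream

## Task

The dried grinding ball is in its tray in the small desiccator: grip the lid by its knob and first tip it up at one edge with the opposite edge still on the rim, to let the air in (about 10 degrees), then lift it off and lay it, right way up and without dropping it, wholly on the blue bench pad. Take the tray out by its upright handle, keeping it level enough that the loose ball stays in its pocket, and hold it in front of the ionising blower, level and still, with the ball in line with the middle of the round grille and about 12 cm in front of it. Finish while still holding the tray up there in the gripper, and leave everything else on the bench where it stands.

Things in the scene. Friction and masses are not known exactly. Their poses are not given: they have to be found in the camera images.
- desiccator: Small round clear plastic desiccator, fixed on the bench. Origin at the centre of its underside, z up. Its rim is a flat flange 188 mm across with a 152 mm wide mouth, top face 105 mm above the bench; inside, 53 mm below the rim, lies the flat white plate on which the tray stands.
- lid_knob (a point): Middle of the blue round knob (upright, 32 mm across, 30 mm high) on the desiccator's loose clear domed lid; grip it across its diameter from any side. z is the lid's axis, up. The underside of the lid's flange (188 mm across, 5 mm thick), which rests on the rim, is 87 mm below this point; the top of the dome is 29 mm below it.
- lid_base (a point): Centre of the lid's lowest plane (bottom of its 6 mm deep locating lip, 145 mm across, loose in the mouth with 3 mm play), on the lid's axis 93 mm below the knob's middle. Right way up on the pad it lies at the pad's top face.
- lid: The same loose lid, about 0.28 kg, origin at point lid_base, centre of mass on its axis about 20 to 30 mm above this. Tipped up, it pivots on the edge of its flange, 94 mm out from the axis and 6 mm above this origin.
- tray_grip (a point): Point to grip on the tray, in the red sleeve of the upright flat handle that stands in the middle of the tray: 26 mm wide along the tray's x, 12 mm thick along its y (grip across the 12 mm). The sleeve reaches from 19 mm below this point to the handle's top 18 mm above it. z up when level. The tray's underside is 62 mm below.
- tray: The same loose tray, a black plate 116 mm (x) by 50 mm (y), 12 mm thick, about 0.2 kg without the ball; origin at the centre of its underside.
- pocket (a point): Where the ball's centre belongs: over the round pocket (28 mm wide, 2.5 mm deep, flat floor) at the tray's +x end, 36 mm along x from the handle's axis, 40 mm lower than tray_grip. A like pocket at the -x end is empty. The ball can shift a few mm in its pocket; it climbs out at a tilt of about 35 degrees or if jerked hard.
- ball_center (a point): Centre of the loose white ceramic grinding ball, 25 mm in diameter, about 49 g.
- blower: Bench ionising blower, fixed: white housing 80 x 130 x 140 mm between the arms of a steel bracket on a grey foot 110 x 170 mm; the housing's top is 195 mm above the bench. Origin at the centre of the foot's underside, z up; the round grille (104 mm across) looks along -x of this frame, its face is 46 mm in front of the origin and its middle 125 mm above the bench.
- air_point (a point): The middle of the working place in the air stream: on the grille's axis, 120 mm in front of the grille's face, 125 mm above the bench; axes as those of the blower (x points to the blower). The ball belongs here, within about 30 mm.
- pad_centre (a point): Centre of the top face of the flat blue bench pad, fixed, 260 mm (its x) by 280 mm (its y), top face 3 mm above the bench; z up.
- pad: The same pad; the origin lies 170 mm beyond its centre along its +x, at bench height.
- cup_mid (a point): Bystander: small clear sample pot with a green lid, 60 mm across, 64 mm high. The point is half-way up, as for all the bystanders.
- bottle_mid (a point): Bystander: clear bottle with a blue cap, 72 mm across, 170 mm high.
- tube_mid (a point): Bystander: upright sample tube with a blue cap, 34 mm across, 115 mm high.
- mill_jar_mid (a point): Bystander: steel grinding jar with a dark lid, 86 mm across, 70 mm high.
- beaker_mid (a point): Bystander: clear beaker, 66 mm across, 85 mm high.
- foil_mid (a point): Bystander: crumpled ball of foil, 50 mm across, 38 mm high.
- tweezers_mid (a point): Bystander: steel tweezers lying flat, 125 mm long (along x), 25 mm wide, 5 mm high.

How it is judged:
By the outcome, as a careful person would: the job done as asked, in the order asked, and still so for the second after the job is handed in, while the arm keeps its last pose, push and grip.
It also fails if it takes over 61 s, if anything falls off the work surface, if the arm or the gripper's body presses on something with over 40 N, if the wrist force passes 120 N, or if a joint passes its speed limit or range.

## Robot

A 7-joint arm with a two-finger parallel gripper is mounted at the origin on the work surface. World frame = base frame: x ahead of the robot, y to its left, z up, the work surface at z = 0. Lengths are in m, angles in rad, forces in N, time in s.
With the tool pointing down it reaches from about 0.375 to 0.925 m from the base axis. Payload 3.1 kg.
Tool frame: the origin (TCP) lies between the finger pads; the fingertips stand 19 mm ahead of it and the grasp point (between the pads) is the TCP; z points along the fingers, y is the direction in which the jaws open and shut (so a half turn about z gives the same grasp; the last joint's range is limited). The gripper opens to 85 mm and grips with 20 to 120 N. Pads are 22 mm wide; open, the fingers measure 114 mm over their backs; the gripper's body (76 mm by 85 mm) begins 54 mm behind the grasp point. The pads swing forward as they close: fully open they stand 13 mm farther back than shut.
Start: joints at [1.041, 0.383, 0.044, 1.598, -0.018, 1.161, -0.05], TCP at [0.272, -0.59, 0.25] pointing down, gripper open.
Joint ranges: [-2.61, 2.61], [-0.41, 2.15], [-1.48, 1.57], [0, 2.5], [-1.57, 4.71], [0.05, 1.97], [-2.85, 2.85]. Speed limits (rad/s): [2.79, 2.79, 3.14, 3.14, 3.14, 3.14, 3.14].

## Interface

Orientations are given as a unit quaternion [x, y, z, w].
In Python, from bench import move_ptp, movel, move_j, move_gripper, pause, inverse_kinematics, read_camera, camera_params, MotionError, sign_off, look_for, tip_of, read_time_s, read_qpos, read_joint_vel, read_effort, read_eef_pos, read_tcp_rot, read_ft_force, read_ft_torque, read_finger_gap gives the robot as it stands. Calls block until the motion is done:
- move_ptp(position, orientation): joint-space move of the TCP to a pose.
- movel(position, orientation=None, speed=0.15): straight line of the TCP; orientation=None keeps the orientation; speed is the mean speed in m/s.
- move_j(angles): joint-space move.
- move_gripper(opening, effort=None): finger opening in m; effort is the grip in N (None keeps the last); returns when the fingers have stopped.
- pause(seconds).
- inverse_kinematics(position, orientation): joint angles nearest the present ones, or None.
- read_camera(name): name is "scene" or "side" or "wrist"; returns the picture (384x512x3 uint8, red, green, blue); there is no depth.
- camera_params(name): a dict with "K" (3x3 intrinsics, pixels), "dist_coeffs" ([k1, k2, p1, p2, k3] as OpenCV has them; the pictures are not rectified), "camera_from_world" (4x4, takes a point from world to camera coordinates). Camera axes: x right, y down, z forward; pixel columns grow to the right and rows downward; lengths in m; the calibration is good to about 2 mm. A picture is of the moment at which its call begins: read the wrist's pose just before it. camera_params takes no time and is no camera call; for the wrist camera it gives the pose at the moment of the call.
A pose or a line that the arm cannot do raises MotionError and nothing moves.
- sign_off(): hands the job in, once; it reports no verdict.
Trained networks look in the newest picture that a camera, given by its name, has taken for a name from the list of things; names that differ only in an ending like _2 or _b are one class to them, and where a whole thing is asked for, a point or a joint stands for the part that bears it (a point fixed in the world has none). Each returns a list of dicts, best first, with "confidence" (0 to 1); they miss things now and then, are a little off and sometimes report something else, mostly with a low value. They report only what shows in the picture. A call takes as long as a camera call.
- look_for(camera, name): "at" ([column, row] in pixels, amid what is visible of it).
- tip_of(camera, name): "at" ([column, row] in pixels: a listed point, or the origin of a listed thing).
Readings, each from a call of its own:
- read_time_s(): time.
- read_qpos(): joint angles.
- read_joint_vel(): joint speeds.
- read_effort(): joint torques, N m.
- read_eef_pos(): TCP position.
- read_tcp_rot(): TCP orientation.
- read_ft_force(): force on the tool from outside, world axes, zero at the start.
- read_ft_torque(): the same for the moment, N m.
- read_finger_gap(): finger opening in m.
Only numpy, scipy, OpenCV 4.12 (cv2) and the standard library are available. Lean on these libraries where they do the work, as an engineer would, in place of code of your own. Each camera call takes 0.05 s, during which the arm holds its last target.

## Working session

There is one attempt and no reset: what is moved stays moved. The work goes in short steps, each a Python script; the robot and the scene stay as the last script left them, time stands still between calls to the robot, and variables do not carry over. Pictures are saved under pics/ and viewed, and the job is handed in when it is done.

```bash
mkdir -p pics; ls; python3 - <<'E'
from bench import *
import cv2
for c in ["scene","side","wrist"]:
    im=read_camera(c); cv2.imwrite(f"pics/{c}0.png",im[:,:,::-1])
    p=camera_params(c); print(c,p["K"],p["dist_coeffs"],p["camera_from_world"])
    for n in ["lid_knob","lid_base","desiccator","tray_grip","pocket","ball_center","blower","air_point","pad_centre","pad","cup_mid","bottle_mid","tube_mid","mill_jar_mid","beaker_mid","foil_mid","tweezers_mid"]:
        print(c,n,[(r["at"],round(r["confidence"],2)) for r in tip_of(c,n)][:3])
print(read_time_s())
E
```

```text
pics
scene [[384.02309885   0.         255.25144534]
 [  0.         384.02309885 199.9842036 ]
 [  0.           0.           1.        ]] [0.00672289 0.         0.         0.         0.        ] [[ 0.0611425   0.99798532  0.01693826 -0.03232481]
 [ 0.60770433 -0.0237587  -0.7938079  -0.21593571]
 [-0.79180619  0.05882885 -0.60793266  1.50500996]
 [ 0.          0.          0.          1.        ]]
scene lid_knob [([252.4, 169.0], 0.68), ([131.4, 284.3], 0.42)]
scene lid_base []
scene desiccator [([252.3, 195.3], 0.75), ([252.7, 225.8], 0.63)]
scene tray_grip []
scene pocket []
scene ball_center []
scene blower [([378.5, 258.3], 0.63)]
scene air_point [([368.5, 192.9], 0.61)]
scene pad_centre [([138.5, 226.5], 0.59)]
scene pad [([129.9, 271.1], 0.79)]
scene cup_mid [([258.5, 283.0], 0.58)]
scene bottle_mid [([309.2, 261.8], 0.83)]
scene tube_mid [([161.4, 251.9], 0.69), ([102.1, 269.0], 0.68), ([137.7, 226.6], 0.34)]
scene mill_jar_mid [([362.4, 194.2], 0.65), ([251.8, 200.5], 0.63), ([259.7, 283.1], 0.52)]
scene beaker_mid [([204.5, 284.6], 0.92)]
scene foil_mid [([99.5, 268.3], 0.58)
[... 1349 characters left out ...]
2419]
 [  0.           0.           1.        ]] [-0.02526207  0.          0.          0.          0.        ] [[ 4.18357993e-01 -9.08282204e-01  1.65918212e-04 -6.49007971e-01]
 [-8.66828005e-01 -3.99209472e-01  2.98732333e-01 -3.86858670e-02]
 [-2.71267026e-01 -1.25120882e-01 -9.54336925e-01  3.80106526e-01]
 [ 0.00000000e+00  0.00000000e+00  0.00000000e+00  1.00000000e+00]]
wrist lid_knob []
wrist lid_base []
wrist desiccator []
wrist tray_grip []
wrist pocket []
wrist ball_center []
wrist blower []
wrist air_point []
wrist pad_centre []
wrist pad []
wrist cup_mid []
wrist bottle_mid []
wrist tube_mid []
wrist mill_jar_mid []
wrist beaker_mid []
wrist foil_mid []
wrist tweezers_mid []
2.7
```

View pics/scene0.png

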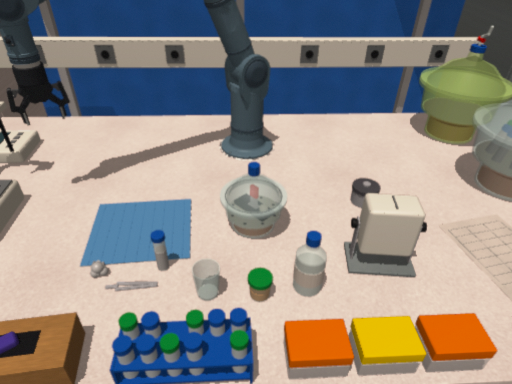

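View pics/side0.png

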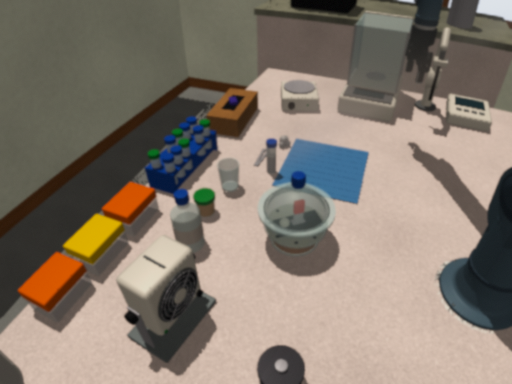

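```bash
python3 - <<'E'
import cv2
a=cv2.imread("pics/scene0.png")[130:310,70:430]; cv2.imwrite("pics/scene0z.png",cv2.resize(a,None,fx=2.2,fy=2.2,interpolation=cv2.INTER_CUBIC))
a=cv2.imread("pics/side0.png")[120:384,130:400]; cv2.imwrite("pics/side0z.png",cv2.resize(a,None,fx=2.2,fy=2.2,interpolation=cv2.INTER_CUBIC))
E
```

```text
(no output)
```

View pics/scene0z.png

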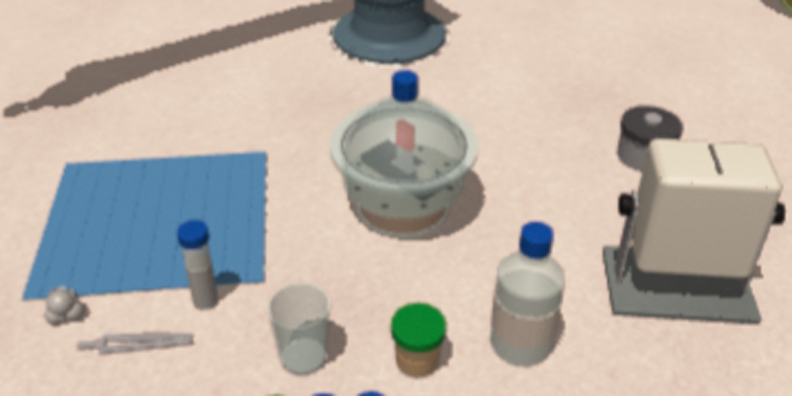

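View pics/side0z.png

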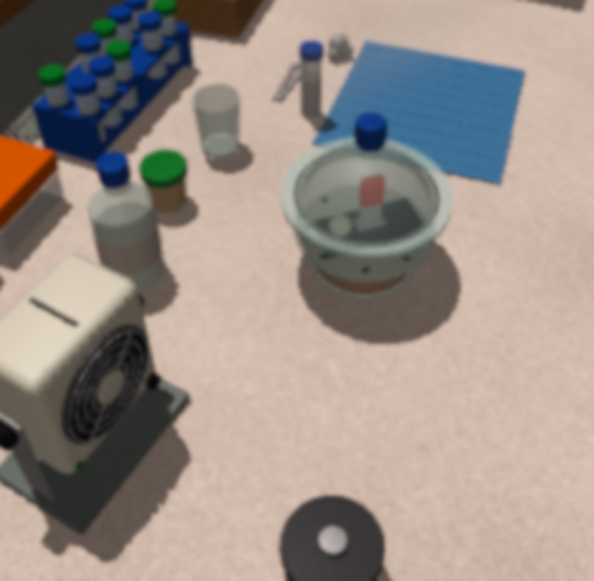

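```bash
cat > h.py <<'E'
import numpy as np, cv2
def ray(p,px):
    u=cv2.undistortPoints(np.array([[px]],float),np.array(p["K"]),np.array(p["dist_coeffs"]))[0,0]
    T=np.array(p["camera_from_world"]);R=T[:3,:3];t=T[:3,3]
    return -R.T@t, R.T@np.array([u[0],u[1],1.])
def onz(p,px,z):
    c,d=ray(p,px); return c+d*(z-c[2])/d[2]
def proj(p,X):
    T=np.array(p["camera_from_world"]);r,_=cv2.Rodrigues(T[:3,:3])
    return cv2.projectPoints(np.array(X,float).reshape(-1,3),r,T[:3,3],np.array(p["K"]),np.array(p["dist_coeffs"]))[0][:,0]
def tri(ps):
    A=np.zeros((3,3));b=np.zeros(3)
    for p,px in ps:
        c,d=ray(p,px);d=d/np.linalg.norm(d);M=np.eye(3)-np.outer(d,d);A+=M;b+=M@c
    return np.linalg.solve(A,b)
E
python3 - <<'E'
from bench import *
from h import *
np.set_printoptions(precision=4,suppress=True)
s=camera_params("scene");d=camera_params("side")
print("knob",onz(s,(254,169),.192),onz(d,(297.2,180),.192),tri([(s,(254,169)),(d,(297.2,180))]), onz(s,(252.4,169),.192))
print("cups")
for n,a,b,z in [("cup",(258.5,283),(208,204.2),.032),("bottle",(309.2,261.8),(187.1,220.4),.085),("tube",(161.4,251.9),(270.9,157.2),.0575),("jar",(362.4,194.2),(276.1,371),.035),("beaker",(204.5,284.6),(224.8,176.6),.0425),("foil",(99.5,268.3),(283.2,138.9),.019),("pad",(138.5,226.5),(326,166.1),.003),("padorig",(129.9,271.1),(277,158.5),0),("blower",(378.5,258.3),(177.5,317.3),0)]:
    print(n,onz(s,a,z),onz(d,b,z),tri([(s,a),(d,b)]))
print("pad corners scene",[onz(s,q,.003) for q in [(101,203),(191,200),(190,258),(89,264)]])
print("pad corners side",[onz(d,q,.003) for q in [(296,140),(368,154),(357,200),(273,185)]])
print("foot scene",[onz(s,q,.0) for q in [(347,271),(414,274)]])
print("foot side",[onz(d,q,.008) for q in [(215,300),(168,357)]])
T=np.array(d["camera_from_world"]);print(-T[:3,:3].T@T[:3,3])
im=cv2.imread("pics/side0.png")[230:384,110:310]; cv2.imwrite("pics/sz.png",cv2.resize(im,None,fx=3.8,fy=3.8,interpolation=cv2.INTER_CUBIC))
im=cv2.imread("pics/side0.png")[150:270,230:380]; cv2.imwrite("pics/sz2.png",cv2.resize(im,None,fx=4.8,fy=4.8,interpolation=cv2.INTER_CUBIC))
im=cv2.imread("pics/scene0.png")[150:290,330:450]; cv2.imwrite("pics/sz3.png",cv2.resize(im,None,fx=4,fy=4,interpolation=cv2.INTER_CUBIC))
E
```

```text
knob [ 0.4713 -0.0031  0.192 ] [ 0.4699 -0.0001  0.192 ] [ 0.4702 -0.0025  0.1907] [ 0.4711 -0.0073  0.192 ]
cups
cup [ 0.7219 -0.0046  0.032 ] [0.7191 0.     0.032 ] [ 0.7205 -0.0036  0.0293]
bottle [0.7088 0.114  0.085 ] [0.7039 0.1195 0.085 ] [0.7061 0.1156 0.0813]
tube [ 0.6332 -0.241   0.0575] [ 0.6284 -0.2394  0.0575] [ 0.6299 -0.2422  0.0548]
jar [0.3848 0.3433 0.035 ] [0.3799 0.3562 0.035 ] [0.3789 0.3499 0.028 ]
beaker [ 0.7296 -0.1313  0.0425] [ 0.7257 -0.1156  0.0425] [ 0.7288 -0.1283  0.0365]
foil [ 0.6451 -0.3968  0.019 ] [ 0.6499 -0.4105  0.019 ] [ 0.6471 -0.397   0.0247]
pad [ 0.4722 -0.3344  0.003 ] [ 0.4726 -0.3331  0.003 ] [ 0.4725 -0.3341  0.0028]
padorig [ 0.6405 -0.3266 -0.    ] [ 0.6367 -0.3164  0.    ] [ 0.6387 -0.3262 -0.0047]
blower [0.625  0.3248 0.    ] [ 0.6237  0.3159 -0.    ] [0.6247 0.3204 0.0024]
pad corners scene [array([ 0.3563, -0.4693,  0.003 ]), array([ 0.3518, -0.1926,  0.003 ]), array([ 0.6044, -0.1773,  0.003 ]), array([ 0.6139, -0.4348,  0.003 ])]
pad corners side [array([ 0.6134, -0.4451,  0.003 ]), array([ 0.3572, -0.4562,  0.003 ]), array([ 0.3448, -0.2065,  0.003 ]), array([ 0.5966, -0.1779,  0.003 ])]
foot scene [array([0.6658, 0.2288, 0.    ]), array([0.6836, 0.3989, 0.    ])]
foot side [array([0.5662, 0.2492, 0.008 ]), array([0.59  , 0.4034, 0.008 ])]
[0.2895 0.6218 0.706 ]
```

View pics/sz.png

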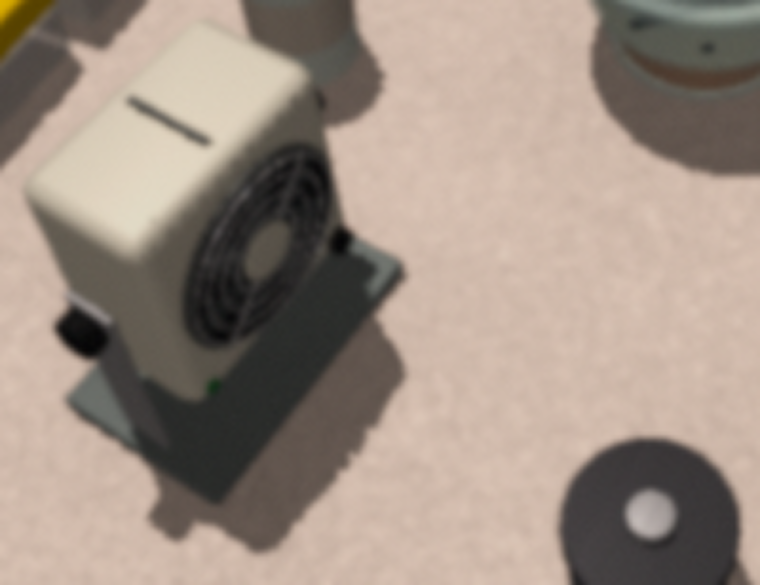

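View pics/sz2.png

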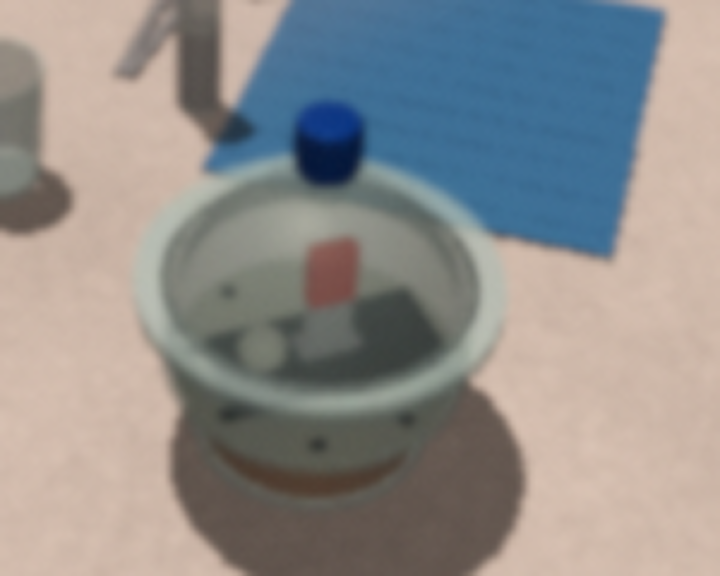

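View pics/sz3.png

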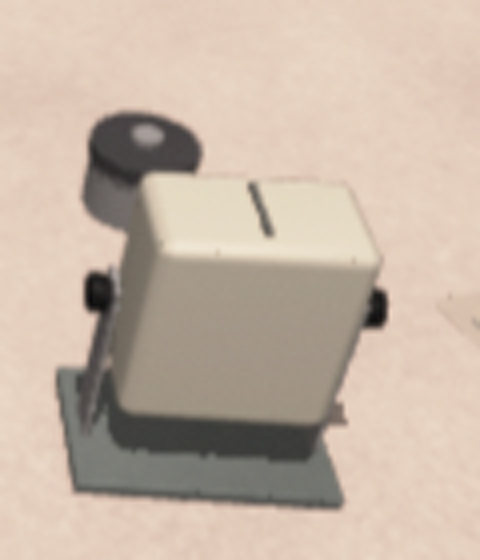

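```bash
python3 - <<'E'
from bench import *
from h import *
from scipy.optimize import least_squares
from scipy.spatial.transform import Rotation as R
np.set_printoptions(precision=4,suppress=True)
s=camera_params("scene");d=camera_params("side")
z3=lambda q:(q[0]/4+330,q[1]/4+150); z1=lambda q:(q[0]/3.8+110,q[1]/3.8+230)
# obs: cam,pixel,(local x,y), z: 'f' foot top or number
obs=[(s,z3((77,490)),(.055,-.085),'f'),(s,z3((342,504)),(.055,.085),'f'),(s,z3((57,370)),(-.055,-.085),'f'),
(d,z1((405,268)),(-.055,-.085),'f'),(d,z1((219,500)),(-.055,.085),'f'),(d,z1((68,398)),(.055,.085),'f'),
(d,z1((267,250)),(-.046,0),.125)]
def f(v):
    x,y,a,t=v;c,sn=np.cos(a),np.sin(a);o=[]
    for p,px,(lx,ly),z in obs:
        o.append(proj(p,[x+c*lx-sn*ly,y+sn*lx+c*ly,t if z=='f' else z])[0]-np.array(px))
    return np.ravel(o)
r=least_squares(f,[.625,.32,0,.008],loss='soft_l1');x,y,a,t=r.x
print(r.x,np.degrees(a));print(r.fun.reshape(-1,2))
air=np.array([x,y])-.166*np.array([np.cos(a),np.sin(a)]);print("air",air)
# pad
pc=[(.6134+.6139)/2]
# desiccator rim check
th=np.linspace(0,2*np.pi,90)
for cx,cy in [(.4705,-.003)]:
  for n,p in (("scene",s),("side",d)):
    im=cv2.imread(f"pics/{n}0.png")
    for rr,zz,col in [(.094,.110,(0,0,255)),(.094,.105,(0,255,255)),(.016,.207,(0,255,0)),(.016,.177,(0,255,0))]:
        q=proj(p,np.c_[cx+rr*np.cos(th),cy+rr*np.sin(th),0*th+zz])
        cv2.polylines(im,[np.int32(q*8)],True,col,1,shift=3)
    u=proj(p,[cx,cy,.15])[0].astype(int)
    cv2.imwrite(f"pics/ov_{n}.png",cv2.resize(im[u[1]-60:u[1]+70,u[0]-70:u[0]+70],None,fx=4,fy=4))
# tray guess from side
print("grip",onz(d,(299.2,206.7),.114),"ball",onz(d,(284.6,222.5),.074))
print("rot",read_tcp_rot(),R.from_quat(read_tcp_rot()).as_matrix())
for nm,pos in [("des",(.4705,-.003,.25)),("des",(.4705,-.003,.192)),("pad",(.472,-.33,.097)),("air",(air[0]-.036,air[1],.165)),("airy",(air[0],air[1]-.036,.165))]:
  for yaw in range(-90,91,30):
    o=R.from_euler('z',yaw,degrees=True)*R.from_euler('x',180,degrees=True)
    q=inverse_kinematics(pos,o.as_quat()); print(nm,yaw,None if q is None else np.array(q))
print(read_time_s())
E
```

```text
[ 0.63    0.3214 -0.1342  0.0043] -7.687917036942337
[[-0.8548 -0.4803]
 [ 0.6212  0.55  ]
 [-0.5801 -0.2706]
 [ 0.3783 -0.9366]
 [-0.5439  1.0874]
 [-0.6326  0.887 ]
 [ 0.3125 -0.7548]]
air [0.4655 0.3436]
grip [0.4601 0.0008 0.114 ] ball [0.4867 0.0261 0.074 ]
rot [0.9768 0.2142 0.     0.    ] [[ 0.9082  0.4185  0.    ]
 [ 0.4185 -0.9082 -0.    ]
 [ 0.      0.     -1.    ]]
des -90 [-1.6774 -0.3855  1.4226  2.0556  0.4143  1.178   2.7085]
des -60 [ 0.3341  0.0641 -0.4266  1.9967  0.0299  1.0867 -2.7237]
des -30 [ 0.3653  0.0662 -0.4588  1.9954  0.0331  1.087  -2.2025]
des 0 [ 0.395   0.0684 -0.4895  1.9942  0.0363  1.0873 -1.6813]
des 30 [ 0.4216  0.0704 -0.517   1.9931  0.0393  1.0876 -1.1599]
des 60 [ 0.4513  0.0728 -0.5479  1.9919  0.0428  1.0879 -0.6389]
des 90 [ 0.4821  0.0754 -0.5799  1.9907  0.0466  1.0883 -0.1181]
des -90 [-1.2901  0.3816  1.4202  2.1139 -0.4483  1.0152 -2.7745]
des -60 [ 0.2867  0.1337 -0.3892  2.0571  0.0617  0.9615 -2.7527]
des -30 [ 0.3291  0.1376 -0.4343  2.0553  0.0704  0.9625 -2.2362]
des 0 [ 0.3707  0.1417 -0.4787  2.0535  0.0793  0.9635 -1.7199]
de
[... 874 characters left out ...]
0848  1.8774  0.537   1.0638 -2.7432]
air 30 [-0.0376  0.423  -0.8485  1.8835  0.3742  1.0019 -2.0958]
air 60 [-0.0999  0.3971 -0.7683  1.886   0.3277  0.9881 -1.5362]
air 90 [ 0.0995  0.5047 -1.0382  1.8784  0.5014  1.0483 -1.1456]
airy -90 [ 0.3027  0.6562 -1.2413  1.8559  0.6863  1.1459  1.9552]
airy -60 [ 0.3027  0.6562 -1.2413  1.8559  0.6863  1.1459  2.4788]
airy -30 [-1.2492  0.3677  0.7051  1.9249 -0.2902  0.9516 -2.5008]
airy 0 [ 0.1738  0.5159 -1.0251  1.8601  0.5062  1.0546 -2.6255]
airy 30 [ 0.0514  0.4415 -0.8537  1.8647  0.3898  1.0114 -2.014 ]
airy 60 [ 0.0538  0.4427 -0.857   1.8646  0.3918  1.0121 -1.4919]
airy 90 [ 0.1154  0.4761 -0.941   1.8622  0.4464  1.031  -1.0098]
2.7
```

```bash
python3 -c "
import cv2
a=cv2.imread('pics/ov_scene.png');b=cv2.imread('pics/ov_side.png')
import numpy as np
cv2.imwrite('pics/ov2.png',cv2.resize(np.hstack([a,b]),(800,372)))"
```

```text
(no output)
```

View pics/ov2.png

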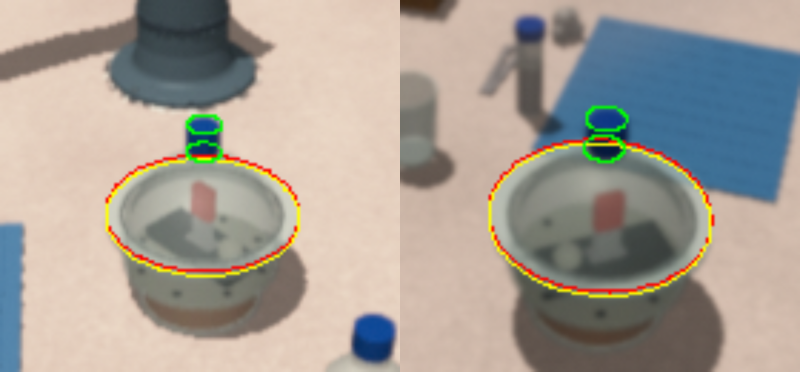

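```bash
cat >> h.py <<'E'
from scipy.spatial.transform import Rotation as Rt
def ori(yaw,tilt=None):
    o=Rt.from_euler('z',yaw,degrees=True)*Rt.from_euler('x',180,degrees=True)
    if tilt is not None: o=Rt.from_rotvec(np.radians(tilt))*o
    return o.as_quat()
E
python3 - <<'E'
from bench import *
from h import *
np.set_printoptions(precision=4,suppress=True)
for t in ([0,10,0],[0,-10,0]): print(inverse_kinematics((.487,-.003,.21),ori(90,t)))
move_ptp((.4705,-.003,.27),ori(90)); print(read_time_s())
im=read_camera("wrist");cv2.imwrite("pics/w1.png",im[:,:,::-1])
w=camera_params("wrist");r=tip_of("wrist","lid_knob");print(r[:2]); 
if r: print(onz(w,r[0]["at"],.192))
print(proj(w,[.4705,-.003,.192]))
E
```

```text
[ 0.3942  0.2689 -0.5289  1.8854  0.12    1.1995 -0.1841]
[ 0.5309  0.0567 -0.6267  2.112   0.0679  0.8109 -0.1347]
4.9167
[{'at': [252.8, 204.2], 'confidence': 0.92}]
[ 0.468  -0.0025  0.192 ]
[[256.0703 204.7985]]
```

View pics/w1.png

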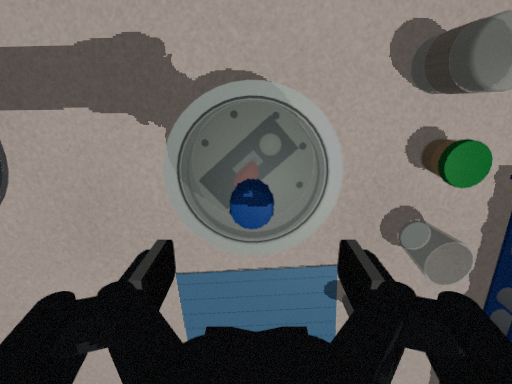

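```bash
python3 - <<'E'
from bench import *
from h import *
np.set_printoptions(precision=4,suppress=True)
movel((.4685,-.0025,.194),ori(90),speed=.12)
move_gripper(.0,effort=50)
print(read_time_s(),read_finger_gap(),read_eef_pos(),read_ft_force(),read_ft_torque())
im=read_camera("side");cv2.imwrite("pics/s2.png",cv2.resize(im[100:290,200:420,::-1],None,fx=3,fy=3))
E
```

```text
6.3417 0.03082335616013134 [ 0.4689 -0.0025  0.1946] [-0.2835 -0.2329  4.1543] [-0.0547  0.2083  0.0224]
```

View pics/s2.png

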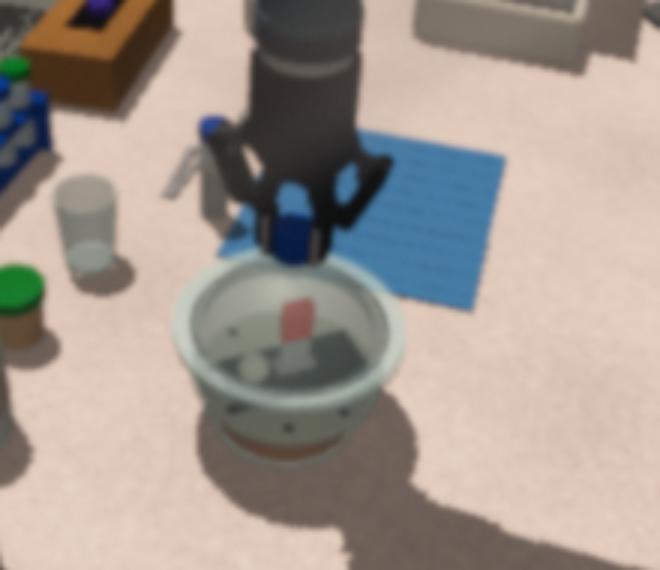

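```bash
python3 - <<'E'
from bench import *
from h import *
np.set_printoptions(precision=4,suppress=True)
P=np.array([.4685+.093,-.0025,.105]);k=np.array([.4685,-.0025,.194])
for a in (3.5,7,10.5):
    r=Rt.from_rotvec(np.radians([0,a,0]))
    movel(P+r.apply(k-P),ori(90,[0,a,0]),speed=.02)
    print(a,np.round(read_time_s(),2),read_eef_pos(),P+r.apply(k-P),read_ft_force(),read_ft_torque())
pause(.3)
print(Rt.from_quat(read_tcp_rot()).as_matrix()[:,2])
for c,b in (("side",(100,290,200,420)),("scene",(110,250,150,350))):
    im=read_camera(c);cv2.imwrite(f"pics/{c}3.png",cv2.resize(im[b[0]:b[1],b[2]:b[3],::-1],None,fx=3.5,fy=3,interpolation=cv2.INTER_CUBIC))
E
```

```text
3.5 6.93 [ 0.4743 -0.0024  0.1997] [ 0.4741 -0.0025  0.1995] [-2.0451 -0.331   5.3313] [-0.0282 -0.0045  0.0107]
7 7.48 [ 0.4802 -0.0024  0.2047] [ 0.48   -0.0025  0.2047] [-2.5077  0.0769  3.963 ] [-0.0755 -0.0915 -0.01  ]
10.5 8.02 [ 0.4864 -0.0024  0.2095] [ 0.4863 -0.0025  0.2095] [-1.6691 -0.2058  3.8557] [ 0.0335 -0.192   0.0336]
[-0.1817 -0.0001 -0.9834]
```

View pics/side3.png

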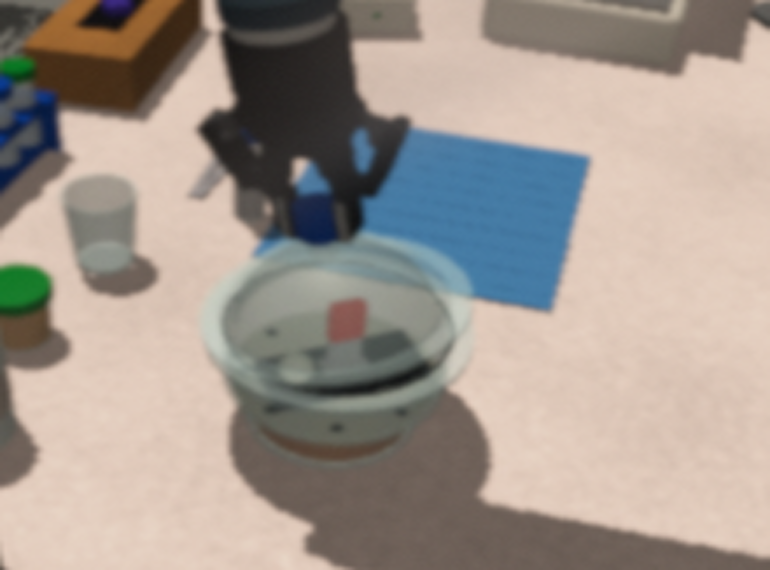

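View pics/scene3.png

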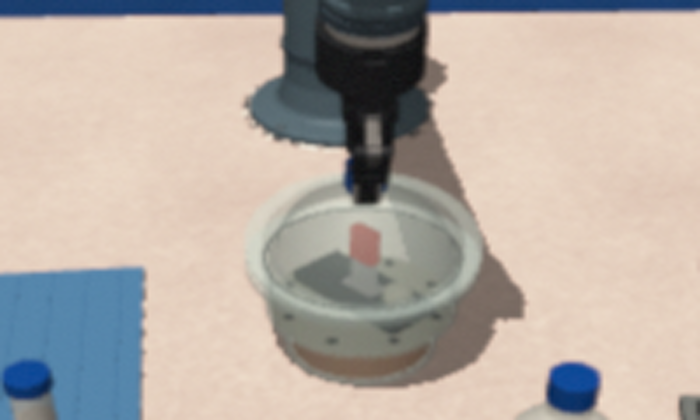

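```bash
python3 - <<'E'
from bench import *
from h import *
np.set_printoptions(precision=4,suppress=True)
p=np.array([.4863,-.0025,.2095])
movel(p+[0,0,.03],ori(90,[0,10.5,0]),speed=.05); print(read_ft_force(),read_ft_torque())
movel((.475,-.0025,.285),ori(90),speed=.12)
print(read_time_s(),read_finger_gap(),read_ft_force(),read_ft_torque())
movel((.475,-.325,.26),ori(90),speed=.2)
movel((.475,-.325,.125),ori(90),speed=.15)
print(read_time_s(),read_finger_gap(),read_ft_force())
im=read_camera("side");cv2.imwrite("pics/s4.png",cv2.resize(im[70:220,220:400,::-1],None,fx=4,fy=4))
E
```

```text
[ 0.2979 -0.0606 -3.1314] [-0.0051 -0.2957 -0.0648]
9.7083 0.03105665108419109 [-0.2378 -0.7758 -3.1544] [-0.0284  0.0287 -0.0162]
12.525 0.030961511040691125 [ 0.1754 -0.2672 -2.1374]
```

View pics/s4.png

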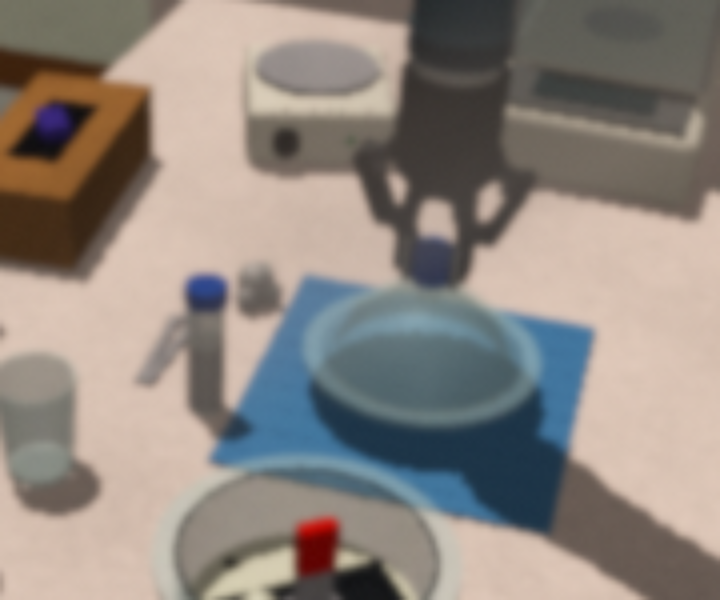

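```bash
python3 - <<'E'
from bench import *
from h import *
np.set_printoptions(precision=4,suppress=True)
movel((.475,-.325,.101),ori(90),speed=.05)
z=.101;print(read_eef_pos(),read_ft_force())
while z>.0935:
    z-=.001; movel((.475,-.325,z),ori(90),speed=.02)
    f=read_ft_force()[2]; print(round(z,4),read_eef_pos()[2],f)
    if f>1.5: break
pause(.1)
move_gripper(.06); print(read_time_s(),read_finger_gap())
movel((.475,-.325,.2),ori(90),speed=.15)
for c,b in (("side",(100,220,240,400)),):
    im=read_camera(c);cv2.imwrite(f"pics/{c}5.png",cv2.resize(im[b[0]:b[1],b[2]:b[3],::-1],None,fx=4,fy=4,interpolation=cv2.INTER_CUBIC))
    d=camera_params(c)
    for n in ("tray_grip","ball_center","lid_knob"):
        print(n,[(r["at"],round(r["confidence"],2),onz(d,r["at"],{"tray_grip":.114,"ball_center":.0745,"lid_knob":.096}[n])) for r in tip_of(c,n)][:2])
print(read_time_s())
E
```

```text
[ 0.4749 -0.3249  0.1007] [-0.1943  0.0878 -2.0461]
0.1 0.10022263750594435 -3.2792377293572277
0.099 0.09901493967308649 -2.2681371410136966
0.098 0.09867795396436747 3.021376434545507
14.45 0.060243854121033016
tray_grip [([297.5, 205.8], 0.69, array([ 0.4649, -0.0007,  0.114 ]))]
ball_center [([281.5, 226.2], 0.48, array([0.4891, 0.0411, 0.0745]))]
lid_knob [([328.2, 144.0], 0.74, array([ 0.4719, -0.3202,  0.096 ]))]
15.4833
```

View pics/side5.png

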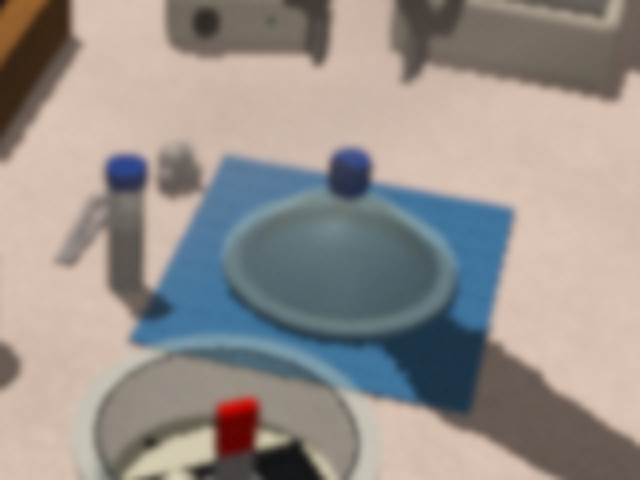

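```bash
python3 - <<'E'
from bench import *
from h import *
np.set_printoptions(precision=4,suppress=True)
move_ptp((.464,-.001,.25),ori(45)); pause(.1); print(read_time_s(),read_eef_pos())
w=camera_params("wrist")
im=read_camera("wrist");cv2.imwrite("pics/w6.png",im[:,:,::-1])
for n,z in (("tray_grip",.114),("ball_center",.0745),("pocket",.074)):
    print(n,[(r["at"],round(r["confidence"],2),onz(w,r["at"],z)) for r in tip_of("wrist",n)][:2])
import pickle;pickle.dump(w,open("w6.pkl","wb"))
E
```

```text
16.825 [ 0.4642 -0.0025  0.2497]
tray_grip [([250.1, 186.3], 0.76, array([0.4583, 0.001 , 0.114 ])), ([252.4, 144.7], 0.24, array([0.4884, 0.0276, 0.114 ]))]
ball_center [([252.2, 141.7], 0.93, array([0.486 , 0.0262, 0.0745]))]
pocket [([250.9, 144.7], 0.61, array([0.4827, 0.0249, 0.074 ]))]
```

View pics/w6.png

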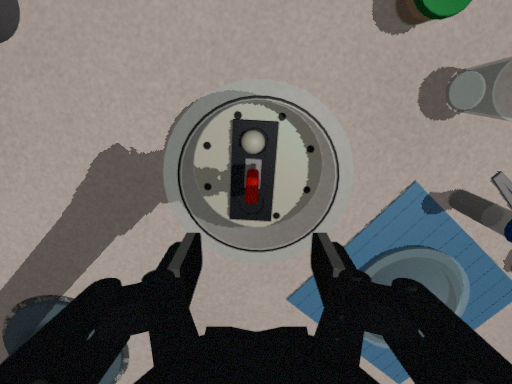

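```bash
python3 - <<'E'
from h import *
import pickle
w=pickle.load(open("w6.pkl","rb"))
c=np.array([onz(w,q,.064)[:2] for q in [(233.5,120),(278.5,122),(272,220.5),(229.5,218.5)]])
print(c,c.mean(0)); 
for a,b in((3,0),(2,1)): v=c[a if 0 else b]-c[a];print(np.degrees(np.arctan2(v[1],v[0])),np.linalg.norm(v))
im=cv2.imread("pics/w6.png");
for X in [(c.mean(0)[0],c.mean(0)[1],z) for z in (.064,.114,.132)]: print(proj(w,X))
cv2.imwrite("pics/w6z.png",cv2.resize(im[80:260,160:350],None,fx=4,fy=4,interpolation=cv2.INTER_CUBIC)[:600])
E
```

```text
[[ 0.48721383  0.05582002]
 [ 0.51978591  0.02010552]
 [ 0.43479655 -0.0573118 ]
 [ 0.40085912 -0.01953755]] [ 4.60663853e-01 -2.30951159e-04]
41.109626731653336 0.11461195605299877
42.33057825523647 0.1149636178668506
[[253.25547174 172.85322605]]
[[252.75669701 185.51953439]]
[[252.53136928 191.24461243]]
```

View pics/w6z.png

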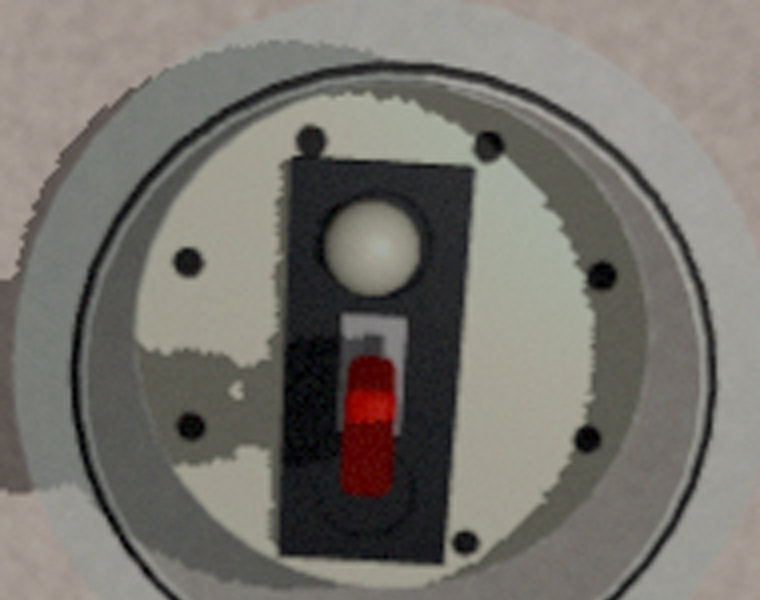

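```bash
python3 - <<'E'
from bench import *
from h import *
np.set_printoptions(precision=4,suppress=True)
o=ori(42.3)
move_gripper(.055)
movel((.4605,0,.16),o,speed=.12)
movel((.4605,0,.1155),o,speed=.08)
print(read_eef_pos(),read_ft_force())
move_gripper(0,effort=60)
print(read_time_s(),read_finger_gap(),read_eef_pos(),read_ft_force(),read_ft_torque())
movel((.4605,0,.125),o,speed=.03)
print(read_ft_force(),read_ft_torque())
movel((.4605,0,.225),o,speed=.06)
print(read_time_s(),read_finger_gap(),read_ft_force(),read_ft_torque())
w=camera_params("wrist");im=read_camera("wrist");cv2.imwrite("pics/w7.png",im[:,:,::-1])
for n in ("ball_center","pocket"):print(n,[(r["at"],round(r["confidence"],2),onz(w,r["at"],.184)) for r in tip_of("wrist",n)][:2])
im=read_camera("side");cv2.imwrite("pics/s7.png",cv2.resize(im[80:280,200:400,::-1],None,fx=3,fy=3,interpolation=cv2.INTER_CUBIC))
for ps in (42.3,20,60,82.3):
    b=np.array([.4655,.3436])-.037*np.array([np.cos(np.radians(ps)),np.sin(np.radians(ps))])
    print(ps,b,inverse_kinematics((*b,.165),ori(ps)))
E
```

```text
[0.4607 0.0001 0.1156] [ 0.3953 -0.4101 -0.4522]
19.3167 0.011230546129291759 [ 0.4611 -0.      0.1161] [ 0.368  -0.2824  2.0513] [-0.0003  0.0065 -0.0061]
[ 1.0729  0.1152 -1.915 ] [ 0.0094 -0.0294  0.0062]
21.6 0.011236327083527923 [ 0.4303  0.2497 -3.1361] [-0.0182  0.0684 -0.0072]
ball_center [([254.5, 168.9], 0.79, array([0.487 , 0.0269, 0.184 ]))]
pocket []
42.3 [0.4381 0.3187] [-0.0634  0.375  -0.7501  1.9058  0.3059  0.9776 -1.785 ]
20 [0.4307 0.3309] [-0.097   0.3756 -0.7419  1.9028  0.3036  0.9777 -2.1982]
60 [0.447  0.3116] [-0.0464  0.3808 -0.7484  1.8987  0.3094  0.9802 -1.4576]
82.3 [0.4605 0.3069] [-0.0312  0.398  -0.7477  1.8786  0.3211  0.9883 -1.0539]
```

View pics/w7.png

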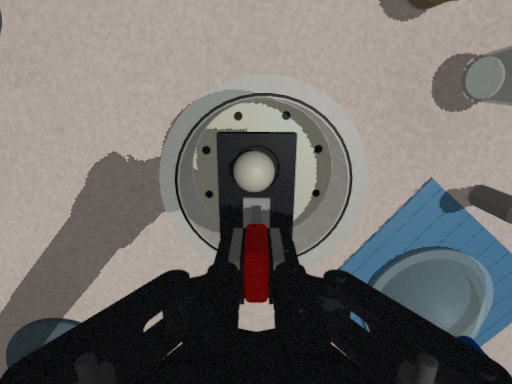

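View pics/s7.png

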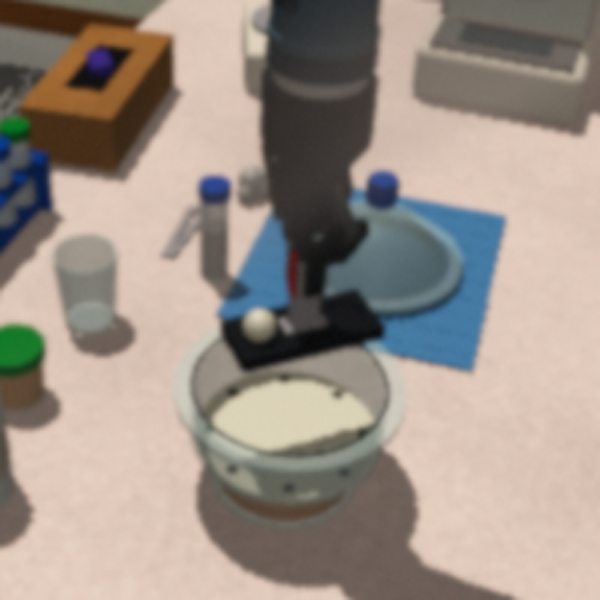

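```bash
python3 - <<'E'
from bench import *
from h import *
np.set_printoptions(precision=4,suppress=True)
o=ori(42.3)
movel((.438,.319,.225),o,speed=.10)
movel((.438,.319,.1665),o,speed=.05)
pause(.4)
print(read_time_s(),read_finger_gap(),read_eef_pos(),read_ft_force(),Rt.from_quat(read_tcp_rot()).as_matrix()[:,2])
o=[]
for c in ("side","scene","wrist"):
    p=camera_params(c);im=read_camera(c);cv2.imwrite(f"pics/{c}8.png",im[:,:,::-1])
    r=tip_of(c,"ball_center");print(c,[(q["at"],round(q["confidence"],2),onz(p,q["at"],.125)) for q in r][:2],proj(p,[.4655,.3436,.125]))
    r=tip_of(c,"air_point");print(c,[(q["at"],round(q["confidence"],2),onz(p,q["at"],.125)) for q in r][:2])
E
```

```text
26.8667 0.011249972509546052 [0.438  0.319  0.1666] [ 0.0844 -0.7787 -1.7551] [ 0.0002  0.0001 -1.    ]
side [([231.2, 327.3], 0.59, array([0.4678, 0.3498, 0.125 ]))] [[233.9186 324.8111]]
side [([232.7, 327.0], 0.27, array([0.4656, 0.3482, 0.125 ]))]
scene [([378.7, 258.0], 0.52, array([0.7417, 0.2607, 0.125 ])), ([376.7, 186.5], 0.4, array([0.4698, 0.3426, 0.125 ]))] [[376.5706 185.6039]]
scene []
wrist [([253.7, 169.1], 0.72, array([0.4642, 0.346 , 0.125 ])), ([182.2, 206.3], 0.37, array([0.4162, 0.3632, 0.125 ]))] [[258.0717 170.2289]]
wrist []
```

View pics/side8.png

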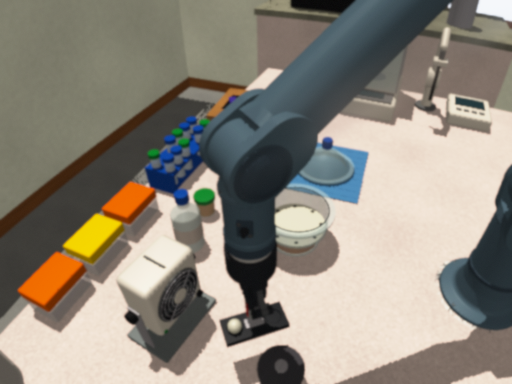

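View pics/scene8.png

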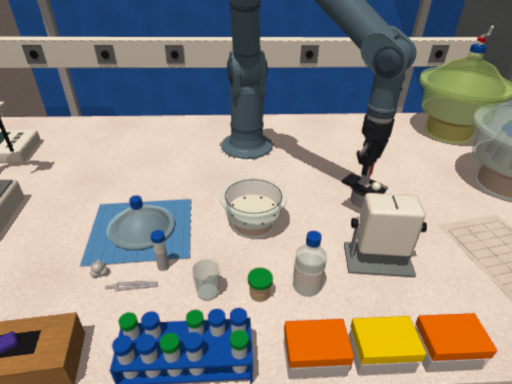

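View pics/wrist8.png

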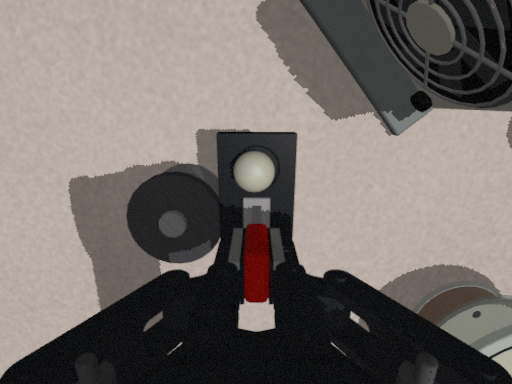

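```bash
python3 - <<'E'
from bench import *
from h import *
p=camera_params("wrist")
g=np.array([.63,.3214])-.046*np.array([np.cos(-.134),np.sin(-.134)])
print(g,proj(p,[*g,.125]))
c,d=ray(p,(430,27)); t=(.125-c[2])/d[2]; print(c+t*d)
print("foot near corner",onz(p,(397,135),.004), [.63-.055*np.cos(-.134)+np.sin(-.134)*.085,.3214-.055*np.sin(-.134)-.085*np.cos(-.134)])
E
```

```text
[0.58441237 0.32754557] [[431.24086375  29.12346208]]
[0.58459085 0.3288442  0.125     ]
foot near corner [0.56636811 0.24401135 0.004     ] [np.float64(0.5641371074512402), np.float64(0.2445099526264255)]
```

```bash
python3 - <<'E'
from bench import *
print(max(abs(v) for v in read_joint_vel()),read_finger_gap(),read_time_s());sign_off()
E
```

```text
0.0016432591864450198 0.011207430058645529 27.3167
the job is handed in; nothing more can be done
```

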